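# Clamp a needle valve block and set its thumbscrew

## Robot

A 6-joint arm with a two-finger parallel gripper is mounted at the origin on the work surface. World frame = base frame: x ahead of the robot, y to its left, z up, the work surface at z = 0. Lengths are in m, angles in degrees, forces in N, time in s.
With the tool pointing down it reaches from about 0.35 to 0.875 m from the base axis. Payload 4.2 kg.
Tool frame: the origin (TCP) lies on the centre line of the jaws, within the pads' length; the fingertips stand tip_reach ahead of it and the grasp point (between the pads) is the TCP (tip_reach is the distance from the TCP to the fingertips, in m); z points along the fingers, y is the line along which they close (so a half turn about z gives the same grasp; the last joint's range is limited). The gripper opens to 87 mm and grips with 3 to 60 N. Pads are 19 mm wide; open, the fingers measure 117 mm over their backs; the gripper's body (75 mm by 190 mm) begins 51 mm behind the grasp point.
Start: joints at [-48.839, 22.042, 0.453, 0, -68.411, -14.817], TCP at [0.277, -0.56, 0.207] pointing down, gripper open.
Joint ranges: [-179.83, 179.83], [-69.29, 118.12], [-61.27, 80.66], [-181.25, 117.63], [-171.15, -9.14], [-177.46, 177.46]. Speed limits (degrees/s): [159.86, 159.86, 180, 180, 180, 180].

## Interface

Orientations are given as a 3x3 rotation matrix whose columns are the frame's x, y, z axes.
In Python, from station import sense, capture, finish_job, tip_reach gives the robot as it stands.
- The arm moves only by the tool arm_command, never from a script. Its argument "deltas" is a list of rows, each a list of 7 numbers: the turn, a rotation vector about the tool's x, y, z in rad, then the shift along the tool's x, y, z in cm, then the closure, from -1 (fully open) to 1 (shut), so that 0 is half open. In form: [[rx, ry, rz, dx, dy, dz, hand], ...]. A call has 1 to 8 rows; each row is the pose to reach, as a shift and turn from the pose commanded when the call began, along the tool's axes at that moment; what a row does not reach only later rows make up. A row lasts 1/12 s, in which the tool goes at most 41.7 mm and 7.16 degrees, less where a joint would pass 70% of its speed; a pose out of reach is approached as far as the arm can. A call with a gripper value outside its range is refused whole. The fingers move at their own pace and stop on an object; the grip force is fixed at half the most. Time passes only in rows, so rows that repeat a pose let the fingers close. It gives the time, the measured TCP pose, the force, the opening and the grip force at its end, in the units of the state.
- sense(): the state, without advancing time (a new reading comes with each control period).
- capture(name): name is "scene" or "top"; returns a dict with "pixels" (384x512x3 uint8, blue, green, red), "fovy" (degrees; the focal length in pixels is half the picture's height over the tangent of half this angle, whatever the lens; pixels are square), "cx", "cy" (the principal point, pixels), "k1" (the pictures are not rectified: a ray, as slopes to the right and down, at radius r is drawn at 1 + k1 r^2 times it, then the intrinsics apply), "rvec" (rotation vector, rad) and "tvec" (3), from world to camera coordinates, as OpenCV has them. Camera axes: x right, y down, z forward; pixel columns grow to the right and rows downward; lengths in m; the calibration is good to about 2 mm. A picture is of the moment at which its call begins. There is no depth.
- finish_job(): hands the job in; it is judged then, once.
The state is a dict: "time_s": time; "joints": joint angles; "joint_velocities": joint speeds; "effort": joint torques, N m; "tcp_pos": TCP position; "ee_rot": TCP orientation; "wrist_force": force on the tool from outside, world axes, zero at the start; "moment": the same for the moment, N m; "gripper_width": opening from 0.0 (shut) to 1.0 (fully open); "gripper_force": force on a finger pad.
Only numpy, scipy, OpenCV 4.12 (cv2) and the standard library are available. Lean on these libraries where they do the work, as an engineer would, in place of code of your own. Each camera call takes 0.05 s, during which the arm holds its last target. There are 200 camera calls.

## Task

Swing the clamp arm over centre and down onto the needle valve block in its nest, so that its pad presses on the block. Then turn the thumbscrew on the block clockwise until it seats, back it off a quarter turn, and finish still gripping the thumbscrew's tab there, holding it still, ready for someone to tighten the lock nut. Leave the block down in its nest with the clamp shut, and do not disturb the spanner, jar and flange ring nearby.

Things in the scene. Friction and masses are not known exactly. Their poses are not given: they have to be found in the camera images.
- fixture: Fixed steel fixture: plate 190 x 190 x 12 mm (x -95..95, y -115..75), a nest with walls 15 mm high (block has 1.5 mm play a side), a clamp bracket 29 mm wide at x -35, y -79..-45, 97 mm high. Origin: bench level, under the nest's centre; x along the valve block, z up. The clamp's hinge line is parallel to x through (-35, -60, 82) mm.
- clamp (a joint): Clamp arm angle (rad): 0 = level, shut on the block, arm along the fixture's +y; grows as it swings up and back; 1.57 upright; 2.0 open stop. Starts open at 1.75 to 2.0. The arm is heavy (0.4 kg): friction (0.1 N m) and its weight keep it open; brought below about 1.15 it falls on by its weight, and it stays shut by itself, pressing with 2 N or more. Under 5 N at the ball moves it.
- clamp_ball (a point): Centre of the black ball grip, 26 mm in diameter, at the end of the clamp arm (steel bar 16 mm wide, 20 high), 125 mm from the hinge. With the joint at q it is at (-35, -60 + 125 cos q, 82 + 125 sin q) mm in the fixture frame: 82 mm above the bench when shut.
- clamp_pad (a point): Black rubber pad, 16 mm in diameter, under a spindle on the clamp arm 60 mm from the hinge; the point is the centre of its pressing face, which meets the block's top at joint 0.
- block: Needle valve block, loose in the nest: aluminium, 120 x 45 x 40 mm, about 0.6 kg, with a brass port at each end. Origin at the centre of its underside, 12 mm above the bench; x along its length, top at z = 40 mm. The clamp pad lands on it at x = -35 mm; the thumbscrew stands at x = +40 mm.
- screw (a joint): Thumbscrew angle (rad): 0 = seated (hard stop); grows counter-clockwise seen from above (unscrewing), so a quarter turn back from the seat is 1.57. Starts between 1.0 and 2.8. Its axis is vertical; it does not rise or sink noticeably, takes about 0.05 N m to turn and stays where it is left.
- tab_center (a point): Centre of the flat upright steel thumb tab, head of the thumbscrew: 34 mm long, 10 thick, 30 tall. On the screw's axis, 89 mm above the bench; turns with the screw, x along its length (parallel to the block's x at joint 0), y through its thickness. Below it an 18 mm collar (4 mm thick) and 10 mm stem; a round 24 mm lock nut, 7 mm high, lies on the block.
- wrench: Steel spanner, 170 mm long, lying on the bench beside the fixture: leave alone.
- jar: Jar, 52 mm in diameter and 75 mm tall, standing beyond the screw end of the fixture: leave alone.
- flange: Steel flange ring, 72 mm in diameter, 14 mm high, lying on the bench near the fixture: leave alone.
Mind the look-alikes: they are no part of the job. Of the things like the block, leave any that is orange or purple; of the rest the smaller one is meant.

How it is judged:
By the outcome, as a careful person would: the job done as asked, in the order asked, and still so for the second after the job is handed in, while the arm keeps its last pose, push and grip.
It also fails if it takes over 72 s, if anything falls off the work surface, if the arm or the gripper's body presses on something with over 40 N, if the wrist force passes 120 N, or if a joint passes its speed limit or range.

## Working session

There is one attempt and no reset: what is moved stays moved. The work goes in short steps, Python scripts to look and compute and a tool call to move; the robot and the scene stay as the last step left them, time stands still between calls to the robot, and variables do not carry over. Pictures are saved under pics/ and viewed, at most 10 in all, crops included, and the job is handed in when it is done.

Besides the shell and the picture viewer there is one more tool, called after "Emit:" in YAML: its name, and indented under it one key for each argument. arm_command: Moves the arm, as the interface text tells. Its arguments: {"type":"object","properties":{"deltas":{"type":"array"}},"required":["deltas"]}

```bash
mkdir -p pics; ls; python3 - <<'E'
from station import *
import cv2
print(tip_reach, sense())
for n in("scene","top"):
    c=capture(n); cv2.imwrite(f"pics/{n}0.png",c.pop("pixels")); print(n,c)
E
```

```text
pics
0.019 {'time_s': 0.0, 'joints': array([-4.88387014e+01,  2.20908532e+01,  3.77922900e-01, -2.92170656e-02,
       -6.84103683e+01, -1.48187646e+01]), 'joint_velocities': array([ 0.00930211, -0.02606135, -0.04269096,  0.04680434, -0.15746315,
       -0.10120534]), 'effort': array([-5.77269202e-04, -3.90661633e+01,  1.87407374e+01,  4.21994224e+00,
        1.09812510e-02, -1.83257612e-04]), 'tcp_pos': array([ 0.2770833, -0.5594999,  0.2061454]), 'ee_rot': array([[-8.96240687e-01, -4.43566803e-01, -1.05937807e-03],
       [-4.43568058e-01,  8.96238609e-01,  1.93217585e-03],
       [ 9.24064597e-05,  2.20160089e-03, -9.99997572e-01]]), 'wrist_force': array([ 0.03427383, -0.00691998, -0.12842489]), 'moment': array([0.00591389, 0.04793504, 0.03616047]), 'gripper_force': 0.0, 'gripper_width': 1.0007364240464731}
scene {'fovy': 51.1215366824024, 'cx': 261.4092152665026, 'cy': 185.3076641777723, 'k1': -0.09992603067001062, 'rvec': array([ 1.2433475 ,  2.0610484 , -1.08591641]), 'tvec': array([ 0.22761348, -0.21703954,  1.38365764])}
top {'fovy': 43.90112742719509, 'cx': 257.50267593918466, 'cy': 193.0846279893254, 'k1': 0.028416953503851438, 'rvec': array([ 2.00418885, -2.22860569,  0.23846557]), 'tvec': array([0.08715882, 0.54917818, 0.85821404])}
```

View pics/scene0.png

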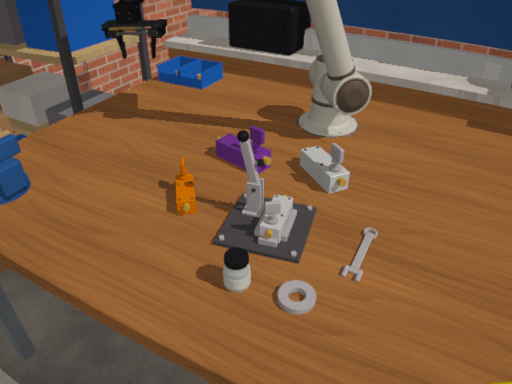

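View pics/top0.png

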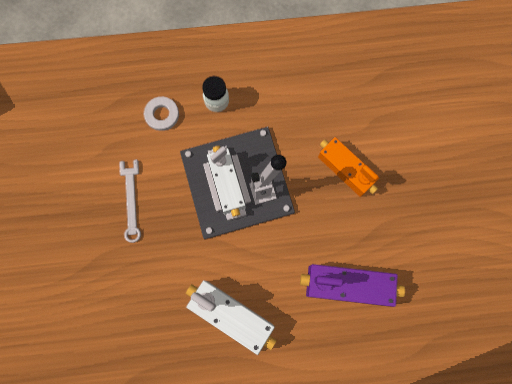

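The scene view shows the fixture around (265,225), with the clamp upright and tilted back and its ball at (243,136). In the top view the fixture is centred at about (238,183), the ball is at (278,162), the tab at (219,155), the jar at (215,95), the flange at (161,113) and the wrench at (130,200). I'll enlarge both.

```bash
python3 - <<'E'
import cv2
a=cv2.imread("pics/top0.png")[115:245,170:305]
cv2.imwrite("pics/topc.png",cv2.resize(a,None,fx=4.5,fy=4.5,interpolation=cv2.INTER_CUBIC))
a=cv2.imread("pics/scene0.png")[120:265,205:325]
cv2.imwrite("pics/scenec.png",cv2.resize(a,None,fx=4,fy=4,interpolation=cv2.INTER_CUBIC))
E
```

```text
(no output)
```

View pics/topc.png

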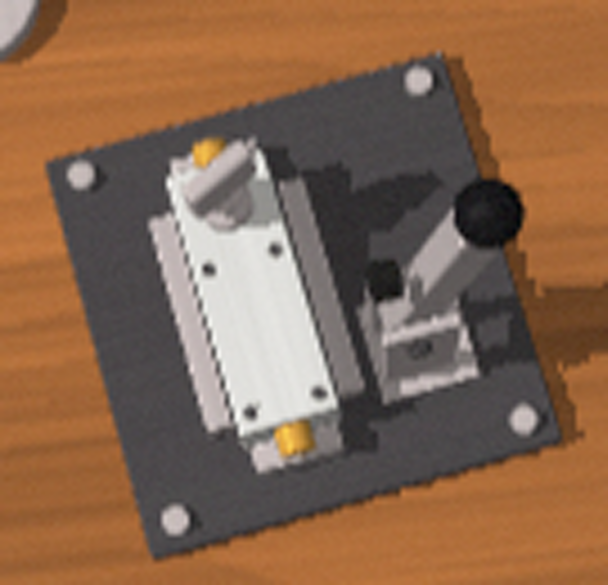

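View pics/scenec.png

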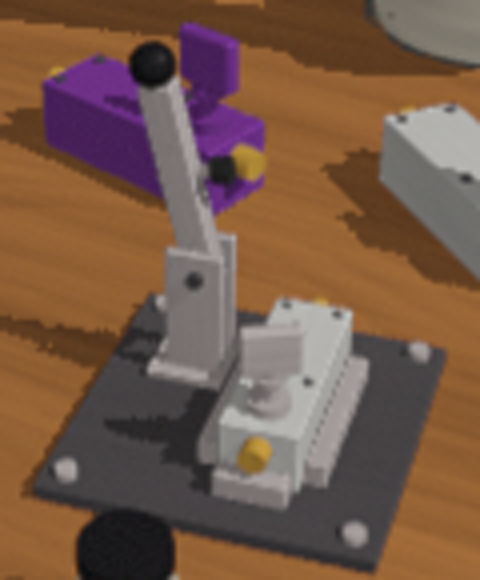

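In the top crop the plate corners are (48,160), (440,55), (560,440) and (153,558), the ball is at (489,213), and the tab strip runs from (192,198) to (252,150). In the scene crop the plate corners are (35,492), (375,570), (445,348) and (155,295), the ball is at (152,63), and the top of the tab's face runs from (240,332) to (303,325).

```bash
cat > h.py <<'E'
import numpy as np, cv2
from scipy.optimize import least_squares
from station import *
def proj(c,P):
    f=192/np.tan(np.radians(c["fovy"]/2))
    K=np.array([[f,0,c["cx"]],[0,f,c["cy"]],[0,0,1]])
    return cv2.projectPoints(np.array(P,float).reshape(-1,3),c["rvec"],c["tvec"],K,np.array([c["k1"],0,0,0.]))[0].reshape(-1,2)
def F(p,P):
    c,s=np.cos(p[2]),np.sin(p[2]); P=np.array(P,float)/1000
    return P@np.array([[c,s,0],[-s,c,0],[0,0,1]])+[p[0],p[1],0]
def pts(p):
    q,a=p[3],p[4]; u=17*np.array([np.cos(a),np.sin(a),0])
    return [(95,75,12),(95,-115,12),(-95,-115,12),(-95,75,12),(-35,-60+125*np.cos(q),82+125*np.sin(q)),[40,0,104]+u,[40,0,104]-u]
E
python3 - <<'E'
from h import *
T=capture("top");S=capture("scene")
t=np.array([(48,160),(440,55),(560,440),(153,558),(489,213),(252,150),(192,198)])/4.5+[169.6,114.6]
s=np.array([(375,570),(35,492),(155,295),(445,348),(152,63),(240,330),(303,323)])/4+[204.6,119.6]
def r(p):
    X=F(p,pts(p)); return np.r_[proj(T,X)-t,proj(S,X)-s].ravel()
for a0 in(1,2.2):
  best=None
  for yaw in np.arange(-3,3.2,.5):
    o=least_squares(r,[.6,-.1,yaw,1.8,a0])
    if best is None or o.cost<best.cost: best=o
  print(best.x,best.cost); print(r(best.x).reshape(-1,2).round(1).tolist())
p=best.x
print("tab",F(p,[(40,0,89)]),"ball",F(p,[pts(p)[4]]),"hinge",F(p,[(-35,-60,82)]),"shut ball",F(p,[(-35,65,82)]))
print("camtop",-cv2.Rodrigues(T["rvec"])[0].T@T["tvec"])
E
```

```text
[ 0.59106009  0.08757466  0.17638426  1.80829196 -1.12636455] 14.503053359097544
[[-1.3, -0.1], [0.3, -1.0], [0.6, 0.0], [-0.9, 0.2], [0.1, 0.2], [-0.7, -1.7], [-1.3, -0.7], [0.5, -2.6], [-0.8, -2.6], [-1.2, -1.4], [0.7, -0.5], [0.1, 0.1], [-0.6, -0.4], [-0.0, 0.1]]
[0.59106009 0.08757466 0.17638426 1.80829196 5.15682065] 14.5030533590985
[[-1.3, -0.1], [0.3, -1.0], [0.6, 0.0], [-0.9, 0.2], [0.1, 0.2], [-0.7, -1.7], [-1.3, -0.7], [0.5, -2.6], [-0.8, -2.6], [-1.2, -1.4], [0.7, -0.5], [0.1, 0.1], [-0.6, -0.4], [-0.0, 0.1]]
tab [[0.63043947 0.09459351 0.089     ]] ball [[ 0.57229176 -0.00658827  0.20349128]] hinge [[0.56713139 0.0223641  0.082     ]] shut ball [[0.54519751 0.14542467 0.082     ]]
camtop [0.36774061 0.05368376 0.95268546]
```

```bash
cat >> h.py <<'E'
from scipy.spatial.transform import Rotation as R
p0=np.array([0.59106,0.08757,0.17638,1.808,2.015])
def goal(P,yawdeg,q=None):
    """fixture-frame mm point and world angle of tool y, tool down -> delta row"""
    s=sense(); X=F(p0,[P])[0]; a=np.radians(yawdeg)
    y=np.array([np.cos(a),np.sin(a),0]); z=np.array([0,0,-1.]); M=np.c_[np.cross(y,z),y,z]
    A=s["ee_rot"]; rv=R.from_matrix(A.T@M).as_rotvec(); d=A.T@(X-s["tcp_pos"])*100
    return np.r_[rv,d].round(3).tolist()
def ball(q,dz=0): return (-35,-60+125*np.cos(q),82+125*np.sin(q)+dz)
E
python3 -c "
from h import *
print(goal(ball(1.808,90),190.1))"
```

```text
[0.001, 0.001, -1.287, -50.989, 36.497, -8.65]
```

Emit:
arm_command:
  deltas:
    - [0,0,-0.1,0,0,-4,-1]
    - [0,0,-0.2,-4,3,-7,-1]
    - [0,0,-0.3,-7,5,-8.65,-1]
    - [0,0,-0.4,-10.5,7.5,-8.65,-1]
    - [0,0,-0.52,-14,10,-8.65,-1]
    - [0,0,-0.64,-17.5,12.5,-8.65,-1]
    - [0,0,-0.76,-21,15,-8.65,-1]
    - [0,0,-0.88,-24.5,17.5,-8.65,-1]

```text
time_s: 0.87
tcp_pos: [0.4102, -0.3103, 0.2939]
ee_rot: [[-0.223, -0.975, 0.0], [-0.975, 0.223, -0.0], [-0.0, -0.0, -1.0]]
wrist_force: [1.0, -0.7, -0.6]
gripper_width: 1.002
gripper_force: 0.0
```

```bash
python3 -c "
from h import *
print(goal(ball(1.808,90),190.1))"
```

```text
[-0.0, 0.0, -0.402, -33.223, -9.016, 0.044]
```

Emit:
arm_command:
  deltas:
    - [0,0,-0.1,-3.5,-1,0,-1]
    - [0,0,-0.2,-7,-2,0,-1]
    - [0,0,-0.3,-10.5,-3,0,-1]
    - [0,0,-0.4,-14.5,-4,0,-1]
    - [0,0,-0.4,-18,-5,0,-1]
    - [0,0,-0.4,-22,-6,0,-1]
    - [0,0,-0.4,-26,-7,0,-1]
    - [0,0,-0.4,-30,-8,0,-1]

```text
time_s: 1.53
tcp_pos: [0.5567, -0.0365, 0.2938]
ee_rot: [[0.168, -0.986, 0.0], [-0.986, -0.168, 0.0], [-0.0, -0.0, -1.0]]
wrist_force: [1.1, -0.3, -0.6]
gripper_width: 0.998
gripper_force: 0.0
```

```bash
python3 -c "
from h import *
print(goal(ball(1.808,60),190.1))"
```

```text
[-0.0, 0.0, -0.007, -2.688, -2.039, 3.03]
```

Now go over the ball, then take a quick look before descending.

Emit:
arm_command:
  deltas:
    - [0,0,-0.007,-2.7,-2.0,2,-1]
    - [0,0,-0.007,-2.7,-2.0,3,-1]
    - [0,0,-0.007,-2.7,-2.0,3,-1]

```text
time_s: 1.78
tcp_pos: [0.5703, -0.0068, 0.2601]
ee_rot: [[0.178, -0.984, -0.007], [-0.984, -0.178, -0.001], [-0.001, 0.007, -1.0]]
wrist_force: [-0.7, -0.6, 0.7]
gripper_width: 0.997
gripper_force: 0.0
```

```bash
python3 - <<'E'
from h import *
print(goal(ball(1.808,0),190.1), sense()["tcp_pos"])
im=[cv2.resize(capture(n)["pixels"][y:y+150,x:x+160],None,fx=2.5,fy=2.5,interpolation=cv2.INTER_CUBIC) for n,x,y in(("scene",180,70),("top",200,90))]
cv2.imwrite("pics/a.png",np.hstack(im))
E
```

```text
[0.007, 0.001, 0.002, 0.014, -0.243, 5.655] [ 0.57027063 -0.0068233   0.26006195]
```

View pics/a.png

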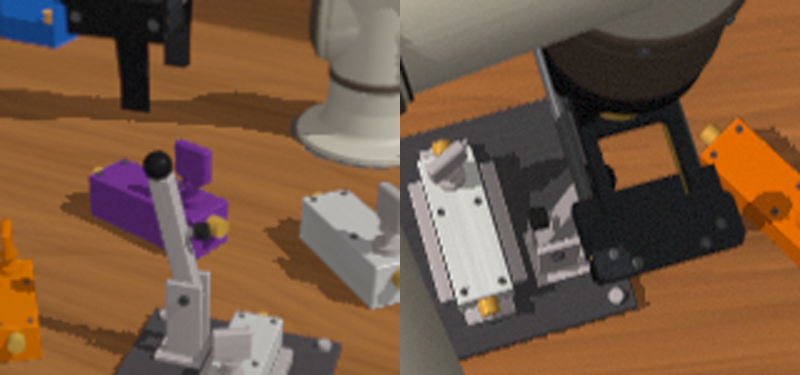

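```bash
python3 - <<'E'
from h import *
s=sense();X=s["tcp_pos"];A=s["ee_rot"]
P=[X,X+A@[0,.0435,.019],X+A@[0,-.0435,.019],X+A@[0,0,-.051],F(p0,[ball(1.808)])[0]]
for n,x,y,o in(("scene",180,70,0),("top",200,90,400)):
    print(n,((proj(capture(n),P)-[x,y])*2.5+[o,0]).round())
E
```

```text
scene [[154.  97.]
 [171.  98.]
 [136. 140.]
 [153.  37.]
 [157. 164.]]
top [[605. 155.]
 [624. 230.]
 [583.  99.]
 [610. 128.]
 [596. 180.]]
```

```bash
python3 - <<'E'
from h import *
s=sense();X=s["tcp_pos"];A=s["ee_rot"]
o=[]
for n,x,y in(("scene",190,40),("top",215,70)):
    c=capture(n);k=4
    im=cv2.resize(c["pixels"][y:y+130,x:x+100],None,fx=k,fy=k,interpolation=cv2.INTER_CUBIC)
    im=np.clip(im.astype(float)**.6*255**.4,0,255).astype(np.uint8)
    for y1,col in((.0435,(0,0,255)),(-.0435,(0,255,0))):
        L=proj(c,[X+A@[0,y1,z] for z in(.019,0,-.051)]); L=((L-[x,y])*k).astype(int)
        cv2.polylines(im,[L.reshape(-1,1,2)],False,col,1); 
        for l in L: cv2.circle(im,[int(v) for v in l],3,col,1)
    o.append(im)
cv2.imwrite("pics/b.png",np.hstack(o))
E
```

```text
(no output)
```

View pics/b.png

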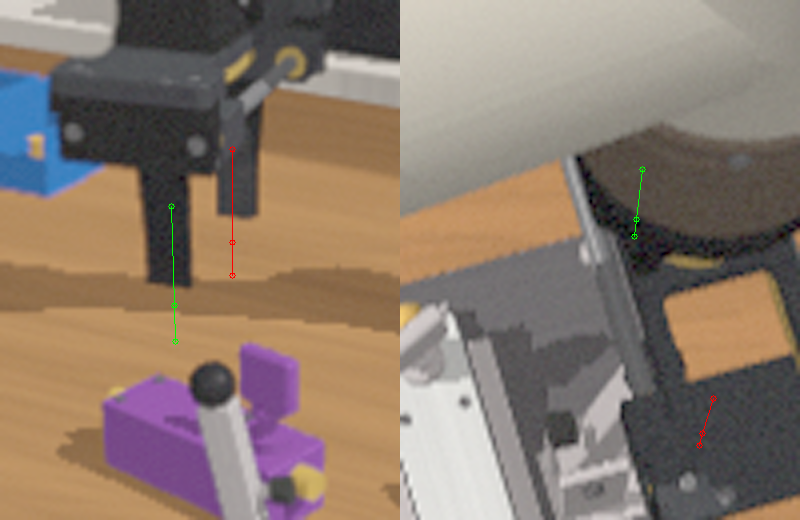

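```bash
python3 - <<'E'
from h import *
s=sense();X=s["tcp_pos"];A=s["ee_rot"]
print(X,s["joints"])
S,T=capture("scene"),capture("top")
for z in(-.051,-.081):
  P=[X+A@[x,y,z] for x,y in((.0375,.095),(-.0375,.095),(-.0375,-.095),(.0375,-.095))]
  print(z,"top in a.png",((proj(T,P)-[200,90])*2.5+[400,0]).round().tolist(),"scene in b",((proj(S,P)-[190,40])*4).round().tolist())
# fit of tip positions: assumed tool offset
t=np.array([[168,285],[240,215]])/4+[190,40]-.4
E
```

```text
[ 0.57164656 -0.0095112   0.26506062] [ 1.52862958e+01  1.47526857e+01 -1.78985115e+00  1.57883844e-02
 -7.33309378e+01 -5.29193286e+00]
-0.051 top in a.png [[727.0, 269.0], [595.0, 306.0], [501.0, -9.0], [626.0, -42.0]] scene in b [[198.0, 113.0], [330.0, 127.0], [210.0, 256.0], [54.0, 236.0]]
-0.081 top in a.png [[736.0, 257.0], [598.0, 297.0], [499.0, -32.0], [630.0, -67.0]] scene in b [[197.0, 58.0], [331.0, 72.0], [209.0, 191.0], [50.0, 172.0]]
```

```bash
python3 - <<'E'
from h import *
S,T=capture("scene"),capture("top")
X=np.array([0.2770833,-0.5594999,0.2061454]);A=R.from_euler('x',180,degrees=True).as_matrix()
A=np.array([[-.89624,-.44357,-.001],[-.44357,.89624,.002],[0,.002,-1]])
for z in(.019,-.011,-.051): print(z,proj(S,[X+A@[0,y,z] for y in(.051,-.051)]).round(1).tolist(), proj(T,[X+A@[0,0,z]]).round())
a=cv2.imread("pics/scene0.png")[0:75,85:185]
a=cv2.resize(a,None,fx=6,fy=6,interpolation=cv2.INTER_CUBIC)
for z,c in((.019,(0,0,255)),(-.011,(0,255,0)),(-.051,(255,255,0))):
  for q in proj(S,[X+A@[0,y,z] for y in(.051,-.051)]): cv2.circle(a,tuple(int(v) for v in (q-[85,0])*6),5,c,2)
cv2.imwrite("pics/c.png",a)
E
```

```text
0.019 [[155.8, 67.3], [125.2, 67.4]] [[658. 312.]]
-0.011 [[154.7, 58.2], [123.8, 58.4]] [[675. 313.]]
-0.051 [[153.1, 45.7], [121.8, 46.0]] [[700. 315.]]
```

View pics/c.png

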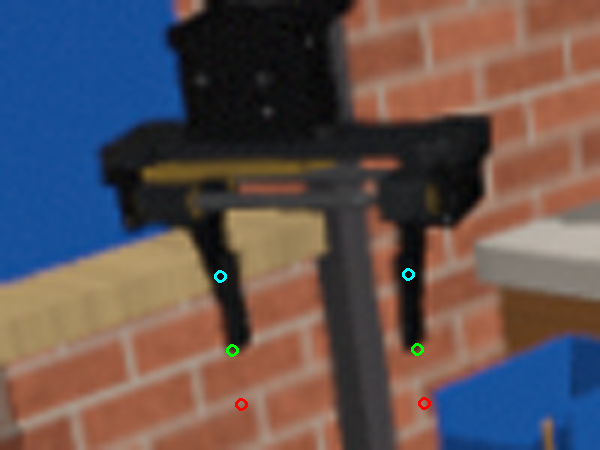

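In the scene views the gripper appears about 30 mm higher along the tool axis than the reported TCP. The start picture (tips at (238,350) and (412,350) in the crop) and the current one agree on this. A grasp at a reported z 26 mm lower is clear under either reading, so I'll descend to that.

```bash
python3 -c "
from h import *
print(goal(ball(1.808,-26),190.1))"
```

```text
[-0.001, 0.0, -0.001, -0.231, -0.108, 8.685]
```

Emit:
arm_command:
  deltas:
    - [0,0,0,-0.2,-0.1,2,-1]
    - [0,0,0,-0.2,-0.1,4,-1]
    - [0,0,0,-0.2,-0.1,6,-1]
    - [0,0,0,-0.2,-0.1,8,-1]
    - [0,0,0,-0.2,-0.1,8.7,-1]
    - [0,0,0,-0.2,-0.1,8.7,-1]

```text
time_s: 2.78
tcp_pos: [0.571, -0.0067, 0.1749]
ee_rot: [[0.175, -0.985, -0.004], [-0.985, -0.175, -0.001], [0.0, 0.004, -1.0]]
wrist_force: [0.2, 0.5, -0.1]
gripper_width: 1.002
gripper_force: 0.0
```

Emit:
arm_command:
  deltas:
    - [0,0,0,0,0,0,1]
    - [0,0,0,0,0,0,1]
    - [0,0,0,0,0,0,1]
    - [0,0,0,0,0,0,1]
    - [0,0,0,0,0,0,1]
    - [0,0,0,0,0,0,1]

```text
time_s: 3.28
tcp_pos: [0.5724, -0.0063, 0.1772]
ee_rot: [[0.175, -0.985, 0.001], [-0.985, -0.175, 0.0], [-0.0, -0.001, -1.0]]
wrist_force: [-0.3, 0.1, 0.7]
gripper_width: 0.629
gripper_force: 0.0
```

Emit:
arm_command:
  deltas:
    - [0,0,0,0,0,0,1]
    - [0,0,0,0,0,0,1]
    - [0,0,0,0,0,0,1]
    - [0,0,0,0,0,0,1]
    - [0,0,0,0,0,0,1]
    - [0,0,0,0,0,0,1]
    - [0,0,0,0,0,0,1]
    - [0,0,0,0,0,0,1]

```text
time_s: 3.95
tcp_pos: [0.5727, -0.0062, 0.1768]
ee_rot: [[0.175, -0.985, 0.001], [-0.985, -0.175, 0.0], [-0.0, -0.001, -1.0]]
wrist_force: [3.0, -0.1, -1.0]
gripper_width: 0.28
gripper_force: 30.0
```

```bash
python3 - <<'E'
from h import *
b=sense()["tcp_pos"]; print(b)
for q in (1.5,1.25,1.0,.8,.6,.4,.2,0.0):
  X=F(p0,[ball(q)])[0]-F(p0,[ball(1.808)])[0]
  A=sense()["ee_rot"]; print(q,(A.T@X*100).round(1))
E
```

```text
[ 0.57267867 -0.00619519  0.17675583]
1.5 [-3.8  0.  -0.3]
1.25 [-6.9  0.   0.3]
1.0 [-9.7  0.   1.6]
0.8 [-11.6   0.    3.2]
0.6 [-13.3   0.    5.1]
0.4 [-14.5   0.    7.3]
0.2 [-15.2   0.    9.7]
0.0 [-15.4   0.   12.2]
```

The opening of 24.4 mm on a 26 mm ball matches a grip 4.5 mm above its centre, which confirms the 30 mm offset. Next I swing along the arc.

Emit:
arm_command:
  deltas:
    - [0,0,0,-0.8,0,-0.15,1]
    - [0,0,0,-1.6,0,-0.25,1]
    - [0,0,0,-2.7,0,-0.3,1]
    - [0,0,0,-3.8,0,-0.3,1]
    - [0,0,0,-5,0,-0.1,1]
    - [0,0,0,-6,0,0.1,1]
    - [0,0,0,-6.9,0,0.3,1]
    - [0,0,0,-6.9,0,0.3,1]

```text
time_s: 4.62
tcp_pos: [0.56, 0.064, 0.1732]
ee_rot: [[0.177, -0.984, 0.0], [-0.984, -0.177, 0.001], [-0.001, -0.001, -1.0]]
wrist_force: [3.4, 1.2, -1.1]
gripper_width: 0.28
gripper_force: 30.0
```

```bash
python3 - <<'E'
from h import *
s=sense();A=s["ee_rot"];b=s["tcp_pos"]
print(s["wrist_force"],s["moment"],s["gripper_width"], (A.T@(b-np.array([.57268,-.0062,.17676]))*100).round(2))
E
```

```text
[ 3.42499757  1.17578732 -1.09381393] [ 0.22754571 -1.04632807  0.01927401] 0.2798947751676843 [-7.14  0.01  0.36]
```

Emit:
arm_command:
  deltas:
    - [0,0,0,-1.4,0,0.6,1]
    - [0,0,0,-2.8,0,1.3,1]
    - [0,0,0,-3.8,0,2.1,1]
    - [0,0,0,-4.7,0,2.9,1]
    - [0,0,0,-5.6,0,3.8,1]
    - [0,0,0,-6.4,0,4.8,1]
    - [0,0,0,-7.0,0,5.9,1]
    - [0,0,0,-7.6,0,7.0,1]

```text
time_s: 5.28
tcp_pos: [0.5468, 0.1375, 0.1028]
ee_rot: [[0.176, -0.984, 0.0], [-0.984, -0.176, 0.001], [-0.0, -0.001, -1.0]]
wrist_force: [1.9, -0.4, 0.3]
gripper_width: 0.279
gripper_force: 30.0
```

Emit:
arm_command:
  deltas:
    - [0,0,0,-0.4,0,1.2,1]
    - [0,0,0,-0.7,0,2.4,1]
    - [0,0,0,-0.8,0,3.4,1]
    - [0,0,0,-0.9,0,4.2,1]
    - [0,0,0,-0.9,0,4.6,1]
    - [0,0,0,-0.9,0,4.6,1]

```text
time_s: 5.78
tcp_pos: [0.5452, 0.1462, 0.0558]
ee_rot: [[0.175, -0.985, -0.001], [-0.985, -0.175, 0.001], [-0.001, 0.0, -1.0]]
wrist_force: [2.6, 5.9, -2.1]
gripper_width: 0.273
gripper_force: 30.0
```

```bash
python3 - <<'E'
from h import *
s=sense();A=s["ee_rot"];b=s["tcp_pos"]
print(b,s["wrist_force"],s["moment"],s["gripper_width"], (A.T@(b-np.array([.57268,-.0062,.17676]))*100).round(2))
E
```

```text
[0.54516986 0.14618885 0.05577856] [ 2.56183668  5.86474353 -2.0753166 ] [ 1.56948779 -0.6043361   0.03435973] 0.2730237983798043 [-15.48   0.04  12.11]
```

Emit:
arm_command:
  deltas:
    - [0,0,0,0,0,0.2,1]
    - [0,0,0,0,0,0.3,1]
    - [0,0,0,0,0,0.3,1]
    - [0,0,0,0,0,0.3,1]

```text
time_s: 6.12
tcp_pos: [0.5452, 0.1462, 0.0545]
ee_rot: [[0.175, -0.985, 0.0], [-0.985, -0.175, 0.001], [-0.001, -0.0, -1.0]]
wrist_force: [0.3, 6.2, 3.6]
gripper_width: 0.284
gripper_force: 30.0
```

Emit:
arm_command:
  deltas:
    - [0,0,0,0,0,-0.2,-1]
    - [0,0,0,0,0,-0.2,-1]
    - [0,0,0,0,0,-0.2,-1]
    - [0,0,0,0,0,-0.2,-1]
    - [0,0,0,0,0,-0.2,-1]
    - [0,0,0,0,0,-0.2,-1]

```text
time_s: 6.62
tcp_pos: [0.5448, 0.1448, 0.0564]
ee_rot: [[0.175, -0.985, -0.001], [-0.985, -0.175, -0.001], [0.0, 0.001, -1.0]]
wrist_force: [-0.1, -0.9, 0.5]
gripper_width: 0.647
gripper_force: 0.0
```

Emit:
arm_command:
  deltas:
    - [0,0,0,0,0,-2,-1]
    - [0,0,0,0,0,-5,-1]
    - [0,0,0,0,0,-8,-1]
    - [0,0,0,0,0,-11,-1]
    - [0,0,0,0,0,-14,-1]
    - [0,0,0,0,0,-16,-1]
    - [0,0,0,0,0,-16,-1]

```text
time_s: 7.2
tcp_pos: [0.5477, 0.146, 0.2223]
ee_rot: [[0.176, -0.984, 0.009], [-0.984, -0.176, 0.004], [-0.002, -0.01, -1.0]]
wrist_force: [0.6, -0.1, 0.7]
gripper_width: 0.997
gripper_force: 0.0
```

```bash
python3 - <<'E'
from h import *
im=[cv2.resize(capture(n)["pixels"][y:y+130,x:x+w],None,fx=3,fy=3,interpolation=cv2.INTER_CUBIC) for n,x,y,w in(("scene",200,140,130),("top",170,115,130))]
cv2.imwrite("pics/d.png",np.hstack(im))
E
```

```text
(no output)
```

View pics/d.png

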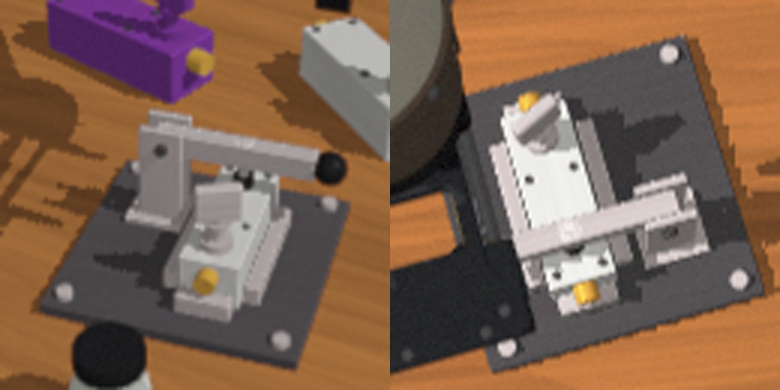

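The clamp is shut: the bar lies level across the block, with the ball at (330,168) in the left half. The tab is at (218,205) left and (537,118) right. The ball's position when shut agrees with the fixture fit to 1 mm, so next I go to the tab.

```bash
python3 -c "
from h import *
print(goal((40,0,142),215.5))
print(goal((40,0,62),215.5))"
```

```text
[-0.001, 0.001, -0.444, 6.492, -7.508, 7.535]
[-0.001, 0.001, -0.444, 6.5, -7.499, 15.535]
```

Emit:
arm_command:
  deltas:
    - [0,0,-0.1,2,-2.3,0,-1]
    - [0,0,-0.2,4,-4.6,0,-1]
    - [0,0,-0.3,6.5,-7.5,2,-1]
    - [0,0,-0.4,6.5,-7.5,5,-1]
    - [0,0,-0.444,6.5,-7.5,7.5,-1]
    - [0,0,-0.444,6.5,-7.5,7.5,-1]
    - [0,0,-0.444,6.5,-7.5,7.5,-1]

```text
time_s: 7.88
tcp_pos: [0.629, 0.0935, 0.139]
ee_rot: [[0.58, -0.815, -0.006], [-0.815, -0.58, -0.003], [-0.001, 0.006, -1.0]]
wrist_force: [0.2, -0.1, 0.8]
gripper_width: 0.999
gripper_force: 0.0
```

```bash
python3 - <<'E'
from h import *
print(goal((40,0,62),215.5),sense()["joints"].round(1))
im=[cv2.resize(capture(n)["pixels"][y:y+130,x:x+w],None,fx=3,fy=3,interpolation=cv2.INTER_CUBIC) for n,x,y,w in(("scene",200,110,130),("top",150,105,130))]
cv2.imwrite("pics/e.png",np.hstack(im))
E
```

```text
[0.006, 0.001, -0.001, 0.009, -0.232, 7.703] [ 23.   26.2  -3.1   0.  -61.1  12.4]
```

View pics/e.png

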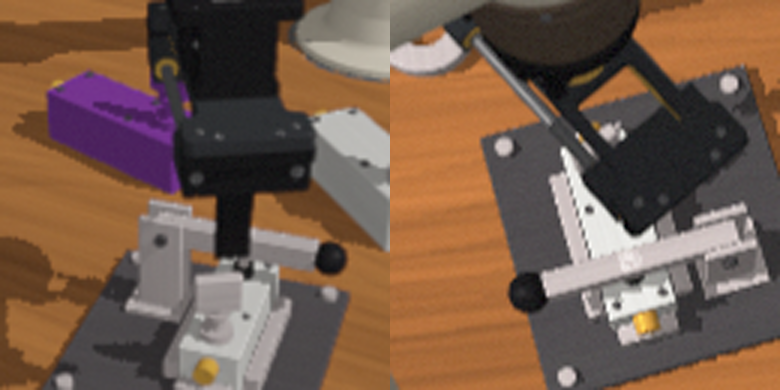

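The gripper is over the tab. The front finger is at (232,230) in the left half and clears the clamp bar. I'll descend and close.

Emit:
arm_command:
  deltas:
    - [0,0,0,0,-0.1,2,-1]
    - [0,0,0,0,-0.1,4,-1]
    - [0,0,0,0,-0.1,6,-1]
    - [0,0,0,0,-0.1,7.6,0]
    - [0,0,0,0,-0.1,7.6,1]
    - [0,0,0,0,-0.1,7.6,1]
    - [0,0,0,0,-0.1,7.6,1]
    - [0,0,0,0,-0.1,7.6,1]

```text
time_s: 8.65
tcp_pos: [0.6327, 0.0956, 0.0682]
ee_rot: [[0.581, -0.814, 0.004], [-0.814, -0.581, 0.001], [0.001, -0.004, -1.0]]
wrist_force: [-0.8, -0.0, 0.5]
gripper_width: 0.705
gripper_force: 0.0
```

Emit:
arm_command:
  deltas:
    - [0,0,0,0,0,0,1]
    - [0,0,0,0,0,0,1]
    - [0,0,0,0,0,0,1]
    - [0,0,0,0,0,0,1]
    - [0,0,0,0,0,0,1]
    - [0,0,0,0,0,0,1]
    - [0,0,0,0,0,0,1]
    - [0,0,0,0,0,0,1]

```text
time_s: 9.32
tcp_pos: [0.6308, 0.0946, 0.0657]
ee_rot: [[0.581, -0.814, -0.001], [-0.814, -0.581, -0.001], [-0.0, 0.002, -1.0]]
wrist_force: [0.9, 0.4, -0.7]
gripper_width: 0.112
gripper_force: 30.0
```

Emit:
arm_command:
  deltas:
    - [0,0,0,0,0,0,1]
    - [0,0,0,0,0,0,1]
    - [0,0,0,0,0,0,1]
    - [0,0,0,0,0,0,1]
    - [0,0,0,0,0,0,1]
    - [0,0,0,0,0,0,1]

```text
time_s: 9.82
tcp_pos: [0.6308, 0.0947, 0.0656]
ee_rot: [[0.581, -0.814, -0.001], [-0.814, -0.581, -0.001], [-0.0, 0.001, -1.0]]
wrist_force: [-2.8, -2.2, 2.0]
gripper_width: 0.114
gripper_force: 30.0
```

```bash
python3 - <<'E'
from h import *
s=sense();print({k:np.round(v,3) for k,v in s.items()}, goal((40,0,62),215.5))
E
```

```text
{'time_s': np.float64(9.817), 'joints': array([ 2.3044e+01,  3.0419e+01, -7.6940e+00,  3.0000e-03, -5.1957e+01,
        1.2469e+01]), 'joint_velocities': array([-0.051, -0.006,  0.063, -0.082,  0.064, -0.033]), 'effort': array([  0.845, -42.575,  16.969,   3.458,   0.859,  -0.045]), 'tcp_pos': array([0.631, 0.095, 0.066]), 'ee_rot': array([[ 0.581, -0.814, -0.001],
       [-0.814, -0.581, -0.001],
       [-0.   ,  0.001, -1.   ]]), 'wrist_force': array([-2.813, -2.175,  2.043]), 'moment': array([-0.534,  0.783,  0.024]), 'gripper_force': np.float64(30.0), 'gripper_width': np.float64(0.114)} [0.001, 0.0, 0.0, -0.015, 0.031, 0.364]
```

Emit:
arm_command:
  deltas:
    - [0,0,0.1,0,0,0,1]
    - [0,0,0.2,0,0,0,1]
    - [0,0,0.3,0,0,0,1]
    - [0,0,0.4,0,0,0,1]
    - [0,0,0.5,0,0,0,1]
    - [0,0,0.6,0,0,0,1]
    - [0,0,0.7,0,0,0,1]
    - [0,0,0.8,0,0,0,1]

```text
time_s: 10.48
tcp_pos: [0.6302, 0.0945, 0.0656]
ee_rot: [[-0.184, -0.983, -0.002], [-0.983, 0.184, -0.001], [0.001, 0.002, -1.0]]
wrist_force: [-3.3, -0.6, 3.0]
gripper_width: 0.114
gripper_force: 30.0
```

```bash
cat >> h.py <<'E'
def st():
    s=sense();y=s["ee_rot"][:,1]; yaw=np.degrees(np.arctan2(y[1],y[0]))%360
    print("t",round(s["time_s"],2),"yaw",yaw.round(2),"screw est deg",(yaw-90-10.1).round(1),"tcp",s["tcp_pos"].round(4),"F",s["wrist_force"].round(1),"M",s["moment"].round(2),"w",round(s["gripper_width"]*87,1),"j6",s["joints"][5].round(1))
E
python3 -c "
from h import *
st()"
```

```text
t 10.48 yaw 169.39 screw est deg 69.3 tcp [0.6302 0.0945 0.0656] F [-3.3 -0.6  3. ] M [-0.47  1.15  0.02] w 9.9 j6 -33.6
```

Emit:
arm_command:
  deltas:
    - [0,0,0.1,0,0,0,1]
    - [0,0,0.2,0,0,0,1]
    - [0,0,0.3,0,0,0,1]
    - [0,0,0.4,0,0,0,1]
    - [0,0,0.5,0,0,0,1]
    - [0,0,0.6,0,0,0,1]
    - [0,0,0.7,0,0,0,1]
    - [0,0,0.8,0,0,0,1]

```text
time_s: 11.15
tcp_pos: [0.6298, 0.0949, 0.0656]
ee_rot: [[-0.833, -0.553, -0.003], [-0.553, 0.833, -0.0], [0.003, 0.001, -1.0]]
wrist_force: [-4.8, -0.2, 2.8]
gripper_width: 0.115
gripper_force: 30.0
```

Emit:
arm_command:
  deltas:
    - [0,0,0.1,0,0,0,1]
    - [0,0,0.2,0,0,0,1]
    - [0,0,0.25,0,0,0,1]
    - [0,0,0.25,0,0,0,1]
    - [0,0,0.25,0,0,0,1]

```text
time_s: 11.57
tcp_pos: [0.6297, 0.095, 0.0656]
ee_rot: [[-0.943, -0.334, -0.003], [-0.334, 0.943, -0.0], [0.003, 0.001, -1.0]]
wrist_force: [-5.0, -0.2, 2.9]
gripper_width: 0.112
gripper_force: 30.0
```

```bash
python3 -c "
from h import *
st()"
```

```text
t 11.57 yaw 109.49 screw est deg 9.4 tcp [0.6297 0.095  0.0656] F [-5.  -0.2  2.9] M [ 0.01  1.49 -0.06] w 9.7 j6 -93.5
```

Emit:
arm_command:
  deltas:
    - [0,0,0.04,0,0,0,1]
    - [0,0,0.07,0,0,0,1]
    - [0,0,0.1,0,0,0,1]
    - [0,0,0.1,0,0,0,1]
    - [0,0,0.1,0,0,0,1]

```text
time_s: 11.98
tcp_pos: [0.6297, 0.0951, 0.0656]
ee_rot: [[-0.971, -0.238, -0.003], [-0.238, 0.971, -0.0], [0.003, 0.001, -1.0]]
wrist_force: [-5.5, -0.2, 3.6]
gripper_width: 0.114
gripper_force: 30.0
```

```bash
python3 -c "
from h import *
st()"
```

```text
t 11.98 yaw 103.76 screw est deg 3.7 tcp [0.6297 0.0951 0.0656] F [-5.5 -0.2  3.6] M [-0.03  1.43 -0.08] w 9.9 j6 -99.3
```

Emit:
arm_command:
  deltas:
    - [0,0,0.02,0,0,0,1]
    - [0,0,0.04,0,0,0,1]
    - [0,0,0.05,0,0,0,1]
    - [0,0,0.05,0,0,0,1]
    - [0,0,0.05,0,0,0,1]

```text
time_s: 12.4
tcp_pos: [0.6297, 0.0951, 0.0656]
ee_rot: [[-0.982, -0.189, -0.003], [-0.189, 0.982, -0.0], [0.003, 0.0, -1.0]]
wrist_force: [-6.3, -0.2, 3.7]
gripper_width: 0.112
gripper_force: 30.0
```

```bash
python3 -c "
from h import *
st()"
```

```text
t 12.4 yaw 100.91 screw est deg 0.8 tcp [0.6297 0.0951 0.0656] F [-6.3 -0.2  3.7] M [ 0.04  1.49 -0.01] w 9.7 j6 -102.1
```

Emit:
arm_command:
  deltas:
    - [0,0,0.02,0,0,0,1]
    - [0,0,0.04,0,0,0,1]
    - [0,0,0.04,0,0,0,1]
    - [0,0,0.04,0,0,0,1]

```text
time_s: 12.73
tcp_pos: [0.6302, 0.0945, 0.0656]
ee_rot: [[-0.989, -0.151, -0.002], [-0.151, 0.989, -0.001], [0.002, -0.001, -1.0]]
wrist_force: [-5.7, -1.3, 3.1]
gripper_width: 0.111
gripper_force: 30.0
```

```bash
python3 -c "
from h import *
st();print(sense()['effort'])"
```

```text
t 12.73 yaw 98.67 screw est deg -1.4 tcp [0.6302 0.0945 0.0656] F [-5.7 -1.3  3.1] M [-0.5   1.38  0.34] w 9.7 j6 -104.4
[  0.43494148 -41.47768021  17.63733387   3.52915473   1.4472137
  -0.30765331]
```

Emit:
arm_command:
  deltas:
    - [0,0,0.02,0,0,0,1]
    - [0,0,0.04,0,0,0,1]
    - [0,0,0.04,0,0,0,1]
    - [0,0,0.04,0,0,0,1]

```text
time_s: 13.07
tcp_pos: [0.6304, 0.0944, 0.0656]
ee_rot: [[-0.994, -0.112, -0.002], [-0.112, 0.994, -0.001], [0.002, -0.001, -1.0]]
wrist_force: [-5.5, -2.4, 2.6]
gripper_width: 0.115
gripper_force: 30.0
```

```bash
python3 -c "
from h import *
st();print(sense()['effort'])"
```

```text
t 13.07 yaw 96.45 screw est deg -3.7 tcp [0.6304 0.0944 0.0656] F [-5.5 -2.4  2.6] M [-0.63  1.34  0.54] w 10.0 j6 -106.6
[  0.42257739 -41.66930079  17.67342746   3.24734218   1.4137537
  -0.59817178]
```

The torque jumped from about 0 to 0.34 and then 0.54 N m past yaw 100°, while the tab is nominally aligned at 100.1°, so the screw is seated. I'll back off a quarter turn to yaw 190°.

Emit:
arm_command:
  deltas:
    - [0,0,-0.1,0,0,0,1]
    - [0,0,-0.2,0,0,0,1]
    - [0,0,-0.3,0,0,0,1]
    - [0,0,-0.4,0,0,0,1]
    - [0,0,-0.5,0,0,0,1]
    - [0,0,-0.6,0,0,0,1]
    - [0,0,-0.7,0,0,0,1]
    - [0,0,-0.8,0,0,0,1]

```text
time_s: 13.73
tcp_pos: [0.6306, 0.094, 0.0656]
ee_rot: [[-0.61, -0.792, -0.002], [-0.792, 0.61, -0.001], [0.002, 0.001, -1.0]]
wrist_force: [-2.4, -3.6, 2.6]
gripper_width: 0.113
gripper_force: 30.0
```

Emit:
arm_command:
  deltas:
    - [0,0,-0.1,0,0,0,1]
    - [0,0,-0.2,0,0,0,1]
    - [0,0,-0.3,0,0,0,1]
    - [0,0,-0.4,0,0,0,1]
    - [0,0,-0.5,0,0,0,1]
    - [0,0,-0.6,0,0,0,1]
    - [0,0,-0.7,0,0,0,1]
    - [0,0,-0.76,0,0,0,1]

```text
time_s: 14.4
tcp_pos: [0.6311, 0.0939, 0.0656]
ee_rot: [[0.103, -0.995, -0.001], [-0.995, -0.103, -0.001], [0.001, 0.001, -1.0]]
wrist_force: [-1.5, -4.2, 0.9]
gripper_width: 0.113
gripper_force: 30.0
```

```bash
python3 -c "
from h import *
st();print(sense()['effort'])"
```

```text
t 14.4 yaw 185.92 screw est deg 85.8 tcp [0.6311 0.0939 0.0656] F [-1.5 -4.2  0.9] M [-1.21  0.77 -0.04] w 9.8 j6 -17.1
[  2.4544993  -42.41696835  17.40438402   3.08357209   1.13553453
  -0.21129251]
```

Emit:
arm_command:
  deltas:
    - [0,0,-0.04,0,0,0,1]
    - [0,0,-0.075,0,0,0,1]
    - [0,0,-0.075,0,0,0,1]
    - [0,0,-0.075,0,0,0,1]
    - [0,0,-0.075,0,0,0,1]

```text
time_s: 14.82
tcp_pos: [0.6311, 0.0939, 0.0656]
ee_rot: [[0.173, -0.985, -0.001], [-0.985, -0.173, -0.001], [0.001, 0.001, -1.0]]
wrist_force: [-2.7, -4.6, 1.3]
gripper_width: 0.112
gripper_force: 30.0
```

```bash
python3 - <<'E'
from h import *
st()
im=[cv2.resize(capture(n)["pixels"][y:y+130,x:x+w],None,fx=3,fy=3,interpolation=cv2.INTER_CUBIC) for n,x,y,w in(("scene",200,130,130),("top",170,105,130))]
cv2.imwrite("pics/f.png",np.hstack(im))
E
```

```text
t 14.82 yaw 189.95 screw est deg 89.8 tcp [0.6311 0.0939 0.0656] F [-2.7 -4.6  1.3] M [-1.44  0.76  0.03] w 9.7 j6 -13.1
```

View pics/f.png

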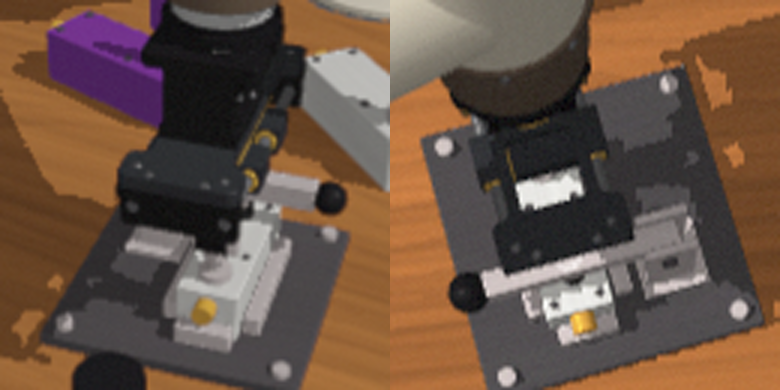

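The clamp is shut (ball at (330,198) left and (467,292) right), the block is still in its nest, and the gripper is holding the tab crosswise to the block, a quarter turn off the seat. Handing in.

```bash
python3 -c "
from station import *
print(finish_job())"
```

```text
the job is handed in; nothing more can be done
None
```

I handed the job in at about 15 s: the clamp is shut on the block, and the thumbscrew was turned clockwise until the torque showed it seated. It was then backed off to about 90° by the gripper angle (aim 90°), with the tab still gripped and held still.

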